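Bayonet cap fit check: straightedge flush, cap held half-way to its click

ROBOT

A 6-joint arm with a two-finger parallel gripper is mounted at the origin on the work surface. World frame = base frame: x ahead of the robot, y to its left, z up, the work surface at z = 0. Lengths are in mm, angles in rad, forces in N, time in s.
With the tool pointing down it reaches from about 350 to 725 mm from the base axis. Payload 6 kg.
Tool frame: the origin (TCP) lies on the mounting face of the last link; the fingertips stand 173 mm ahead of it and the grasp point (between the pads) lies 155 mm ahead of it; z points along the fingers, y is the line along which they close (so a half turn about z gives the same grasp; the last joint's range is limited). The gripper opens to 85 mm and grips with 20 to 120 N. Pads are 22 mm wide; open, the fingers measure 114 mm over their backs; the gripper's body (76 mm by 85 mm) begins 54 mm behind the grasp point. The pads swing forward as they close: fully open they stand 13 mm farther back than shut.
Start: joints at [1.513, 0.04, 0.085, 0, -1.615, -0.334], TCP at [229.085, 554.539, 404.661] pointing down, gripper open.
Joint ranges: [-2.56, 2.56], [-1.29, 2.01], [-1.08, 1.49], [-3.29, 1.98], [-2.81, -0.18], [-2.99, 2.99]. Speed limits (rad/s): [2.57, 2.57, 3.01, 3.14, 3.14, 3.14].

INTERFACE

Orientations are given as a rotation vector (axis times angle).
In Python, from bench import robot gives the robot as it stands.
- The arm moves only by the tool move_arm, never from a script. Its argument "deltas" is a list of rows, each a list of 7 numbers: the opening, from 0 (shut) to 1 (fully open), then the shift along the world's x, y, z in mm, then the turn, a rotation vector about the world's x, y, z in rad. A call has exactly 10 rows; each row shifts and turns the commanded pose from where the row before left it; what a row does not reach is not made up. A row lasts 1/8 s, in which the tool goes at most 62.5 mm and 10.7 degrees, less where a joint would pass 70% of its speed; a pose out of reach is approached as far as the arm can. A call is refused whole if a number of a shift passes 62.5 or a number of a turn 0.188, either way. A call with a gripper value outside its range is refused whole. The fingers move at their own pace and stop on an object; "force" is the grip in N (left out, the last holds). Time passes only in rows, so rows that do not move let the fingers close, or fill a call up. It gives the time, the measured TCP pose, the force and the opening at its end, in the units of the state.
- robot.observe(): the state, without advancing time (a new reading comes with each control period).
- robot.grab_frame(name): name is "scene" or "top" or "wrist"; returns a dict with "image" (480x640x3 uint8, red, green, blue), "range_z" (480x640 float32, mm along the optical axis (not along the pixel's ray), 0 where there is no reading), "fx", "fy", "cx", "cy" (pixels), "extrinsics" (4x4, takes a point from world to camera coordinates). Camera axes: x right, y down, z forward; pixel columns grow to the right and rows downward; lengths in mm; the calibration is good to about 2 mm. A picture is of the moment at which its call begins.
- robot.finish_job(): hands the job in, once; it reports no verdict.
The state is a dict: "time": time; "joint_pos": joint angles; "qd": joint speeds; "effort": joint torques, N m; "ee_pos": TCP position; "orientation": TCP orientation; "wrist_force": force on the tool from outside, world axes, zero at the start; "ft_torque": the same for the moment, N m; "width": finger opening in mm.
Only numpy, scipy, OpenCV 4.12 (cv2) and the standard library are available. Lean on these libraries where they do the work, as an engineer would, in place of code of your own. Each camera call takes 0.05 s, during which the arm holds its last target. There are 200 camera calls.

TASK

Check the bayonet fit against the drawing: first lay the straightedge flat on the desk, flush and centred against the long edge of the housing's base that faces the robot, and let go of it. Then lower the cap's lugs through the housing's two slots, press it down until the flange sits on the rim and turn it clockwise (seen from above) only half-way to the lock click, where its grip bar is parallel to the straightedge, never pushing into the click. Finish while still holding the cap there by its bar, flange pressed down on the rim; leave the straightedge flush and the other parts on the desk alone.

Things in the scene. Friction and masses are not known exactly. Their poses are not given: they have to be found in the camera images.
- housing: Aluminium bayonet housing, screwed down. Base plate 90 mm (own x) by 120 mm (own y), 20 mm high, 4 mm screw heads at its corners; on it a round socket, 37 mm outer radius, rim 56 mm above the desk. Origin: centre of the base's underside, on the socket's axis; z up; the -x side faces the robot. The cap's bar must end parallel to own y (the long edges).
- base_edge (a point): Middle of the base's long upright face that looks to the robot, at desk height (housing's own x = -45 mm, y = 0); axes as the housing's. The straightedge goes against this face.
- rim (a point): Centre of the socket's mouth on the housing's axis, at rim height, 56 mm above the desk; axes as the housing's. The mouth is 44 mm in diameter; its lip is 8 mm thick and the lugs turn below it.
- slot (a point): Outer part of one of the mouth's two opposite slots (16 mm wide, out to 29 mm radius), 25 mm from the axis at rim height, at 130 degrees counter-clockwise (from above) from the housing's +x; the other is at 310. So the cap goes in with its bar turned 40 degrees counter-clockwise from the housing's y, and turns clockwise only.
- click_pin (a joint): Sprung click pin in the socket wall: 0 m = out (cap not pushing it), up to 0.005 m = pushed back. It must not be pushed. Turned clockwise from the slots, the cap is half-way at 40 degrees, a lug starts to push the pin past 60 and clicks over it at about 80.
- follower (a joint): Sprung disc in the socket that pushes the cap up: 0 m = up, its top 18 mm below the rim, first touched with about 5 N; 0.006 m with the cap fully down, about 7 N.
- cap_grip (a point): Loose steel cap (0.2 to 0.4 kg) in a low black ring stand, 72 mm across, flange underside 26 mm above the desk. This point: centre of its upright grip bar, 60 mm long (own y), 14 mm thick (own x), 30 mm high, on the cap's axis, 15 mm above the flange's top. Flange 68 mm diameter, 8 mm thick. z up. The same after a half turn.
- cap_flange (a point): Centre of the flange's underside, 23 mm below cap_grip; axes as the cap's; meets the rim point when fully down. Below it a plug of 40 mm diameter reaches 24 mm down, its nose tapering to 28 mm. Two lugs in line with the bar (own +y, -y), 10 mm wide, to 26 mm radius, 11 to 17 mm below this point: they clear the lip once the flange is within 3 mm of the rim.
- straightedge_grip (a point): Loose steel straightedge (0.3 to 0.6 kg) flat on the desk: a bar 200 mm long (own y), 40 mm wide (own x), 10 mm thick, with a black grip block on the middle of its top, 24 mm along own y, 20 mm along own x, 26 mm high (top 36 mm above the desk). This point: the grip block's centre, 23 mm above the desk. The same after a half turn.
- straightedge_mid (a point): Centre of the straightedge's bar, 5 mm above its underside; axes as the straightedge's. Each long face is 20 mm from it along own x.
- collar_mid (a point): Bystander: split steel collar, 46 mm diameter, 28 mm high; this point is its centre.
- lever_arm_mid (a point): Bystander: cast aluminium lever arm, about 95 mm long and 26 mm high; point near its middle.
- pliers_mid (a point): Bystander: pliers lying flat, about 140 mm long, 12 mm high; point at the pivot.
There are look-alikes about, which are no part of the job. What is shaped like the housing but blue, green or orange is not meant.

How it is judged (in metres and radians):
On the way, in this order (a step that is already met when the one before it is completed fails the run):
1. the straightedge lies flush and centred against the base's long edge facing the robot, let go (x of straightedge_mid in the frame of housing between -0.0675 and -0.0625 m and y of straightedge_mid in the frame of housing between -0.035 and 0.035 m and angle between the y axis of straightedge_mid and the y axis of housing, either way round below 0.035 rad and height (world z) of straightedge_mid below 0.008 m and angle between straightedge_mid's own z axis and vertical below 0.05 rad and contact force between the fingers and straightedge below 0.2 N), for 0.3 s.
2. the cap's lugs are down through the slots, the cap not yet turned (horizontal distance between cap_flange and rim below 0.003 m and angle between cap_flange's own z axis and vertical below 0.08 rad and z of cap_flange in the frame of rim below 0.004 m and angle between the y axis of cap_flange and the y axis of housing, either way round between 0.5 and 0.9 rad), for 0.1 s.
At the end, for the whole second after the job is handed in: Cap gripped (over 2 N), flange on rim within 1.6 mm (the spring lifts it 3 mm if let go), upright, centred to 3 mm, bar parallel to the base edge within 8 degrees, click pin not pushed; straightedge flat, untouched, within 2.5 mm of the edge, parallel to 2 degrees, centred to 35 mm (all of step 1 and horizontal distance between cap_flange and rim below 0.003 m and angle between cap_flange's own z axis and vertical below 0.08 rad and z of cap_flange in the frame of rim between -0.0025 and 0.0016 m and angle between the y axis of cap_flange and the y axis of housing, either way round below 0.14 rad and value of joint click_pin below 0.001 m and contact force between the fingers and cap above 2 N); the arm keeps its last pose, push and grip.
It fails at once if the cap is turned into the click (value of joint click_pin above 0.0015 m).
It fails at once if another part on the desk is moved (distance of any of collar_mid, lever_arm_mid, pliers_mid from where it was at the start of the episode above 0.015 m).
It also fails if it takes over 51 s, if anything falls off the work surface, if the arm or the gripper's body presses on something with over 40 N, if the wrist force passes 120 N, or if a joint passes its speed limit or range.

## Working session

There is one attempt and no reset: what is moved stays moved. The work goes in short steps, Python scripts to look and compute and a tool call to move; the robot and the scene stay as the last step left them, time stands still between calls to the robot, and variables do not carry over. Pictures are saved under pics/ and viewed, on a budget of 10 in all, crops included, one or two more only if the job needs it, and the job is handed in when it is done.

Besides the shell and the picture viewer there is one more tool, called after "Emit:" by a JSON object that holds its "op" and its "data". move_arm: Moves the arm, as the interface text tells. Its arguments: {"type":"object","properties":{"deltas":{"type":"array","items":{"type":"array","items":{"type":"number"}}},"force":{"type":"number"}},"required":["deltas"]}

```bash
mkdir -p pics; ls
cat > h.py <<'E'
import numpy as np, cv2
from bench import robot
def grab(n):
    f=robot.grab_frame(n); np.savez(f'{n}.npz',**f); return f
def world(f,u,v,z=None):
    """pixels -> world by depth, or by plane at height z"""
    u=np.atleast_1d(u).astype(float);v=np.atleast_1d(v).astype(float)
    d=np.stack([(u-f['cx'])/f['fx'],(v-f['cy'])/f['fy'],np.ones_like(u)],1)
    T=np.linalg.inv(f['extrinsics']); c=T[:3,3]; r=d@T[:3,:3].T
    if z is None: s=f['range_z'][v.astype(int),u.astype(int)]
    else: s=(z-c[2])/r[:,2]
    return c+r*np.reshape(s,(-1,1))
def cloud(f):
    v,u=np.mgrid[:480,:640]; P=world(f,u.ravel(),v.ravel()); return P.reshape(480,640,3)
E
python3 - <<'E'
from h import *
for n in ('top','scene'):
    f=grab(n); cv2.imwrite(f'pics/{n}0.png',f['image'][...,::-1])
    print(n,f['fx'],np.linalg.inv(f['extrinsics'])[:3].round(2))
print(robot.observe())
E
```

```text
pics
top 597.4482002894631 [[ 0.00000e+00 -9.90000e-01  1.30000e-01  3.77620e+02]
 [-1.00000e+00  0.00000e+00  1.00000e-02  2.79800e+01]
 [-1.00000e-02 -1.30000e-01 -9.90000e-01  1.42258e+03]]
scene 513.1552970326129 [[-3.30000e-01  6.40000e-01 -7.00000e-01  1.33746e+03]
 [ 9.40000e-01  2.20000e-01 -2.40000e-01  2.89950e+02]
 [ 0.00000e+00 -7.40000e-01 -6.70000e-01  8.59560e+02]]
{'time': 0.1, 'joint_pos': array([ 1.51269693e+00,  4.07788903e-02,  8.39405306e-02, -3.96093717e-04,
       -1.61552290e+00, -3.33678573e-01]), 'qd': array([-0.00147243,  0.00014989,  0.00254318,  0.00162227, -0.00016037,
        0.00115607]), 'effort': array([-4.80418472e-03, -3.69350302e+01,  3.48284626e+01,  6.95173010e+00,
       -4.58947790e-03,  1.63572047e-06]), 'ee_pos': array([229.01919863, 554.55873944, 403.78195137]), 'orientation': array([ 3.07994131e+00, -6.11136092e-01, -2.77906113e-04]), 'wrist_force': array([-0.78409845, -0.52017842, -0.26073458]), 'ft_torque': array([0.01680738, 0.02971185, 0.04907178]), 'width': 85.47756762927268}
```

View pics/top0.png

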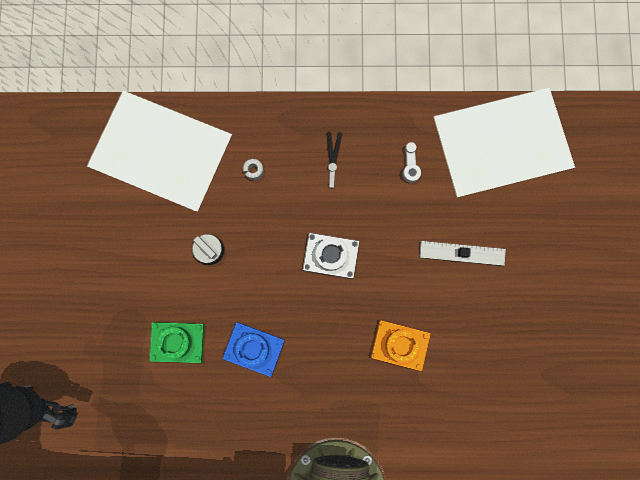

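The top view shows housing-shaped parts at (176,342) green, (253,349) blue, (401,345) orange and (331,255) bare aluminium. The last is the one meant, since it isn't coloured. The cap is at (207,249) and the straightedge at (463,253), with its grip block at (464,252). Collar (253,169), pliers (333,165) and lever (411,165) are bystanders.

Run:
```python
from h import *
f=dict(np.load('top.npz')); P=cloud(f); im=f['image']
cv2.imwrite('pics/crop1.png',cv2.resize(im[215:295,170:520],None,fx=2.28,fy=2.28,interpolation=cv2.INTER_CUBIC)[...,::-1])
Z=P[...,2]
def sub(x0,x1,y0,y1,lo,hi):
    m=np.zeros(Z.shape,bool); m[y0:y1,x0:x1]=1
    return m&(Z>lo)&(Z<hi)
print('desk z',np.median(Z[280:300,480:600]))
def rect(m,name,z):
    v,u=np.nonzero(m); W=world(f,u,v,z)[:,:2].astype(np.float32)
    r=cv2.minAreaRect(W); print(name,m.sum(),'med z',np.median(Z[m]).round(1),r); return r
h=im.astype(int)
bright=(h.min(2)>120)
rect(sub(290,370,220,290,13,27),'housing base',20)
m=sub(290,370,220,290,50,64); v,u=np.nonzero(m); W=world(f,u,v,56)[:,:2].astype(np.float32); print('rim',np.median(Z[m]),cv2.minEnclosingCircle(W))
rect(sub(410,515,230,275,5,14),'straightedge',10)
rect(sub(410,515,230,275,28,42),'sgrip',36)
m=sub(180,235,225,275,28,42); v,u=np.nonzero(m); W=world(f,u,v,34)[:,:2].astype(np.float32); print('flange',np.median(Z[m]),cv2.minEnclosingCircle(W))
rect(sub(180,235,225,275,52,72),'bar',64)
```

```text
desk z 0.3974394802489769
housing base 1105 med z 20.7 ((535.7930908203125, 10.45806884765625), (119.92881774902344, 90.5807113647461), 80.54914093017578)
rim 56.56734224923889 ((536.9517822265625, 10.872640609741211), 37.57000732421875)
straightedge 1315 med z 9.4 ((544.9422607421875, -300.8907165527344), (248.15451049804688, 105.2566146850586), 89.97896575927734)
sgrip 97 med z 35.7 ((542.5863037109375, -300.6750793457031), (25.554546356201172, 21.21343421936035), 88.09981536865234)
flange 34.2701864598622 ((550.453369140625, 300.5732727050781), 35.176692962646484)
bar 165 med z 64.5 ((550.5233764648438, 300.7676696777344), (61.24712371826172, 12.912036895751953), 45.613990783691406)
```

View pics/crop1.png

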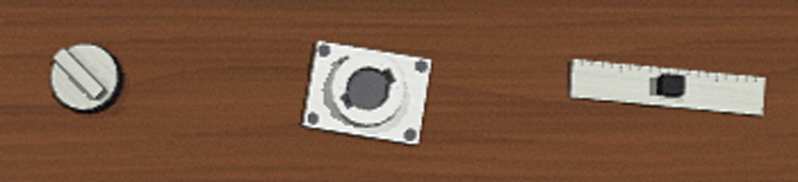

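The enlarged crop confirms it: bare aluminium housing with slots at upper right and lower left, which matches yaw ≈ -9.5° (slots at 120.5°/300.5° in world). Its sizes (120×90, rim radius 37.5 at z 56) fit too. Next is the straightedge's angle, by brightness.

Run:
```python
from h import *
f=dict(np.load('top.npz')); im=f['image'].astype(int)
m=np.zeros((480,640),bool); m[230:275,405:520]=1
m&=im[...,2]>100
v,u=np.nonzero(m); W=world(f,u,v,10)[:,:2].astype(np.float32); r=cv2.minAreaRect(W); print(r,m.sum())
print(np.degrees(cv2.fitLine(W,cv2.DIST_L2,0,.01,.01).ravel()[:2]@np.eye(2)), cv2.fitLine(W,cv2.DIST_L2,0,.01,.01).ravel())
```

```text
((542.8822021484375, -301.43426513671875), (201.4286651611328, 40.19288635253906), 84.47676849365234) 1317
[ 5.52570671 57.02870204] [ 9.6441776e-02  9.9533862e-01  5.4273157e+02 -3.0130722e+02]
```

Emit:
{"op": "move_arm", "data": {"deltas": [[1,20,-56,0,0,0,0.05],[1,20,-56,0,0,0,0.05],[1,20,-56,0,0,0,0.05],[1,20,-56,0,0,0,0.05],[1,20,-56,0,0,0,0.05],[1,20,-56,0,0,0,0.05],[1,20,-56,0,0,0,0],[1,20,-56,0,0,0,0],[1,20,-56,0,0,0,0],[1,20,-56,0,0,0,0]]}}

```text
time: 1.35
ee_pos: [429.1, -7.5, 404.6]
orientation: [-3.138, 0.144, -0.001]
wrist_force: [2.0, 1.1, 0.2]
width: 85.4
```

Emit:
{"op": "move_arm", "data": {"deltas": [[1,19,-49,-10,0,0,0],[1,19,-49,-10,0,0,0],[1,19,-49,-10,0,0,0],[1,19,-49,-20,0,0,0],[1,19,-49,-20,0,0,0],[1,19,-49,-20,0,0,0],[0.6,0,0,-20,0,0,0],[0.6,0,0,0,0,0,0],[0.6,0,0,0,0,0,0],[0.6,0,0,0,0,0,0]]}}

```text
time: 2.6
ee_pos: [543.3, -298.7, 296.7]
orientation: [3.138, -0.142, 0.005]
wrist_force: [1.0, -0.3, -0.3]
width: 50.9
```

Run:
```python
from h import *
o=robot.observe(); print(o['ee_pos'],o['orientation'],o['joint_pos'],o['width'])
f=grab('wrist'); cv2.imwrite('pics/w1.png',f['image'][...,::-1]); print(np.linalg.inv(f['extrinsics'])[:3].round(2))
```

```text
[ 543.25964008 -298.68101461  296.69578237] [ 3.1375733  -0.14192403  0.00479782] [-1.80048276e-01  1.05409337e-01 -4.30535131e-02  3.93914829e-04
 -1.41919749e+00  1.66037997e+00] 50.90404395142235
[[-9.0000e-02 -9.6000e-01 -2.8000e-01  6.1499e+02]
 [-1.0000e+00  9.0000e-02  3.0000e-02 -3.0493e+02]
 [-0.0000e+00  2.8000e-01 -9.6000e-01  2.6620e+02]]
```

View pics/w1.png

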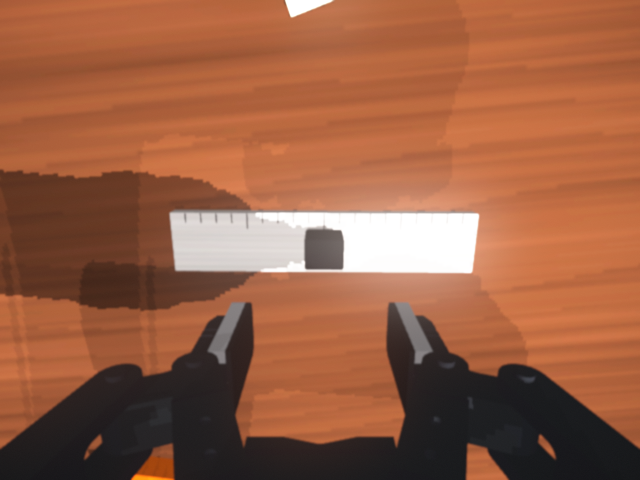

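The wrist view shows the straightedge level across u 170–478, v 211–272, with its block at (324,249). I'll measure both.

Run:
```python
from h import *
f=dict(np.load('wrist.npz')); im=f['image'].astype(int)
m=np.zeros((480,640),bool); m[195:290,150:500]=1
w=m&(im[...,2]>115); v,u=np.nonzero(w); r=cv2.minAreaRect(world(f,u,v,10)[:,:2].astype(np.float32)); print('bar',r)
Z=cloud(f)[...,2]
b=np.zeros((480,640),bool); b[215:285,290:360]=1; b&=(Z>33)&(Z<39); v,u=np.nonzero(b); print('block',b.sum(),cv2.minAreaRect(world(f,u,v,36)[:,:2].astype(np.float32)))
```

```text
bar ((541.97607421875, -301.87298583984375), (203.36683654785156, 53.52604675292969), 84.81486511230469)
block 1286 ((542.612060546875, -300.49371337890625), (23.578004837036133, 20.071035385131836), 84.81958770751953)
```

Emit:
{"op": "move_arm", "data": {"deltas": [[0.6,-0.5,-1.5,-30,0,0,0],[0.6,0,0,-35,0,0,0],[0.6,0,0,-30,0,0,0],[0.6,0,0,-14,0,0,0],[0,0,0,0,0,0,0],[0,0,0,0,0,0,0],[0,0,0,0,0,0,0],[0,0,0,0,0,0,0],[0,0,0,10,0,0,0],[0,0,0,15,0,0,0]], "force": 60}}

```text
time: 3.9
ee_pos: [542.0, -300.8, 209.7]
orientation: [-3.137, 0.145, 0.005]
wrist_force: [0.5, -0.8, -4.7]
width: 22.9
```

Emit:
{"op": "move_arm", "data": {"deltas": [[0,0,0,40,0,0,-0.03],[0,-10,20,25,0,0,-0.03],[0,-10,40,0,0,0,-0.014],[0,-10,45,0,0,0,0],[0,-10,45,0,0,0,0],[0,-10,45,0,0,0,0],[0,-10,45,0,0,0,0],[0,-10,45,0,0,0,0],[0,-20,25,0,0,0,0],[0,0,15.5,0,0,0,0]]}}

```text
time: 5.15
ee_pos: [451.7, 25.6, 276.4]
orientation: [-3.13, 0.257, -0.001]
wrist_force: [-0.0, -0.1, -5.3]
width: 22.7
```

Emit:
{"op": "move_arm", "data": {"deltas": [[0,0,0,-20,0,0,0],[0,0,0,-30,0,0,0],[0,0,0,-25,0,0,0],[0,0,0,-10,0,0,0],[0,0,0,-3,0,0,0],[0,0,0,0,0,0,0],[0,0,0,0,0,0,0],[0,0,0,0,0,0,0],[0,0,0,0,0,0,0],[0,0,0,0,0,0,0]]}}

```text
time: 6.4
ee_pos: [452.6, 24.6, 187.8]
orientation: [-3.131, 0.26, -0.0]
wrist_force: [-0.2, 0.4, -5.3]
width: 22.9
```

Run:
```python
from h import *
f=grab('wrist'); cv2.imwrite('pics/w2.png',f['image'][...,::-1])
```

```text
(no output)
```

View pics/w2.png

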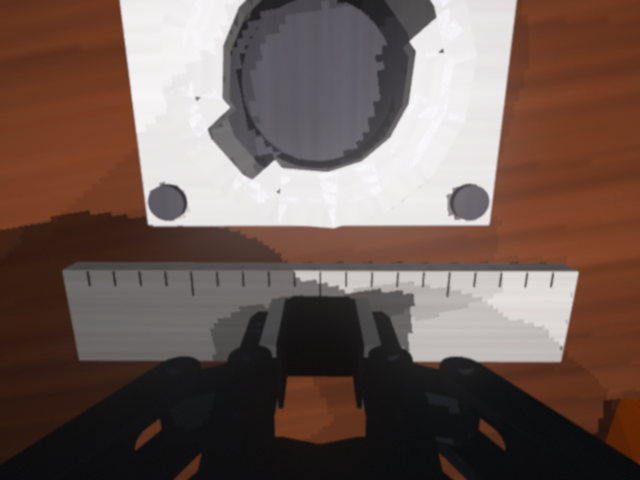

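The wrist view shows the base's front top edge at v≈226 (u 148–490) and the straightedge's front edge at v≈271, nearly parallel. The gap comes next, from rays on planes at z 20 and z ≈12.

Run:
```python
from h import *
f=dict(np.load('wrist.npz')); P=cloud(f); Z=P[...,2]; g=f['image'].astype(float).mean(2); rg=f['range_z']
def edge(us,v0,v1,sgn,z):
    pts=[]
    for u in us:
        d=sgn*np.diff(f['image'][v0:v1,u,2].astype(float)); pts.append((u,v0+d.argmax()+.5+.5))
    pts=np.array(pts); W=world(f,pts[:,0],pts[:,1],z)[:,:2].astype(np.float32)
    l=cv2.fitLine(W,cv2.DIST_HUBER,0,.01,.01).ravel(); a=np.degrees(np.arctan2(l[1],l[0]))%180
    print(a,l[2:],np.percentile(abs((W-l[2:])@[-l[1],l[0]]),[50,90])); return l
h=edge(list(range(170,320))+list(range(345,480)),212,240,-1,20)
s=edge([u for u in range(90,560)],262,276,1,11.5)
n=np.array([-h[1],h[0]]); 
print('gap',(s[2:]-h[2:])@n, n)
x=np.array([h[1],-h[0]]); x*=np.sign(x[0])
W=world(f,[148,490],[226,226],20); print('base edge ends',W, W.mean(0)+45*np.r_[x,0])
S=world(f,[66,578],[271,271],11.5); print('straight ends',S,S.mean(0))
print(robot.observe()['ee_pos'])
```

```text
80.51109 [489.6276    14.000292] [1.53534656e-05 3.59888351e-01]
80.347176 [464.24023  -18.024975] [0.09994585 2.94650385]
gap 19.760426 [-0.9863176   0.16485652]
base edge ends [[500.30550073  77.88474545  20.        ]
 [480.59633126 -40.03257424  20.        ]] [534.8352086   11.50754227  20.        ]
straight ends [[486.88202803 118.08007109  11.5       ]
 [454.51839926 -75.75700811  11.5       ]] [470.70021365  21.16153149  11.5       ]
[452.57813622  24.5565827  187.69990694]
```

Emit:
{"op": "move_arm", "data": {"deltas": [[0,4,-0.7,-1,0,0,0],[0,5,-0.8,-0.7,0,0,0],[0,5,-0.8,0,0,0,0],[0,3,-0.5,0,0,0,0],[0,1,-0.2,0,0,0,0],[0,1,-0.2,0,0,0,0],[0,0.5,-0.1,0,0,0,0],[0,0.5,-0.1,0,0,0,0],[0,0,0,0,0,0,0],[0,0,0,0,0,0,0]]}}

```text
time: 7.7
ee_pos: [472.5, 21.4, 187.3]
orientation: [3.131, -0.259, -0.002]
wrist_force: [-13.2, 2.6, 10.6]
width: 23.0
```

Emit:
{"op": "move_arm", "data": {"deltas": [[0,-0.5,0.1,0.5,0,0,0],[0.6,0,0,0,0,0,0],[0.6,0,0,0,0,0,0],[0.6,0,0,0,0,0,0],[0.6,0,0,10,0,0,0],[0.6,0,0,30,0,0,0],[0.6,0,0,40,0,0,0],[0.6,0,0,30,0,0,0],[0.6,0,0,0,0,0,0],[0.6,0,0,0,0,0,0]]}}

```text
time: 8.95
ee_pos: [471.9, 21.2, 296.3]
orientation: [-3.131, 0.26, 0.0]
wrist_force: [0.3, 1.2, -1.2]
width: 51.1
```

Run:
```python
from h import *
f=grab('wrist'); cv2.imwrite('pics/w3.png',f['image'][...,::-1]); g=grab('top')
o=robot.observe(); print(o['ee_pos'],o['joint_pos'])
```

```text
[471.85479386  21.18107154 295.52589248] [ 4.73841272e-01 -2.98159354e-01 -4.20314621e-01 -2.11501282e-04
 -1.45025039e+00  9.31136866e-01]
```

View pics/w3.png

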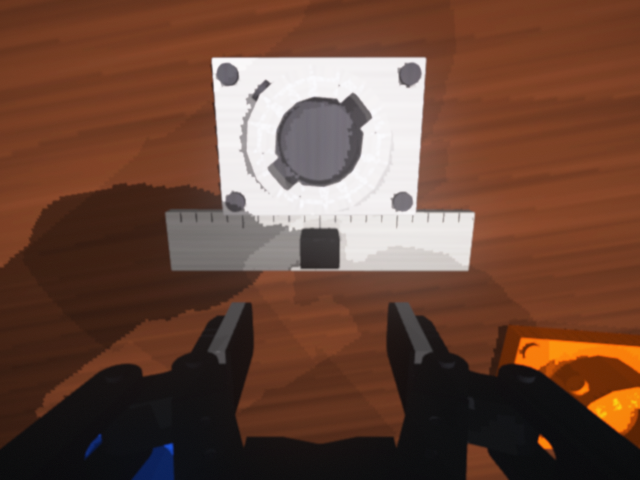

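The straightedge lies flush, its edge touching the base at v≈212 and its block at (320,248). I'll use this view to refine the straightedge offset and the rim centre.

Run:
```python
from h import *
f=dict(np.load('wrist.npz')); P=cloud(f); Z=P[...,2]; im=f['image'].astype(int)
def M(x0,x1,y0,y1,lo,hi):
    m=np.zeros(Z.shape,bool); m[y0:y1,x0:x1]=1; m&=(Z>lo)&(Z<hi); return m
m=M(205,435,50,215,52,60); v,u=np.nonzero(m); W=world(f,u,v,56)[:,:2].astype(np.float32); print('rim z',np.median(Z[m]),cv2.minEnclosingCircle(W))
hole=M(260,380,90,195,-10,48)
c,_=cv2.findContours(hole.astype(np.uint8),cv2.RETR_EXTERNAL,cv2.CHAIN_APPROX_NONE); 
m=M(200,440,50,217,15,27); v,u=np.nonzero(m); r=cv2.minAreaRect(world(f,u,v,20)[:,:2].astype(np.float32)); print('base',np.median(Z[m]),r)
m=M(150,490,205,280,5,14); v,u=np.nonzero(m); s=cv2.minAreaRect(world(f,u,v,10)[:,:2].astype(np.float32)); print('bar',np.median(Z[m]),s)
m=M(290,350,220,280,33,39); v,u=np.nonzero(m); k=cv2.minAreaRect(world(f,u,v,36)[:,:2].astype(np.float32)); print('block',k)
x=np.array([np.cos(np.radians(-9.45)),np.sin(np.radians(-9.45))])
for q in (s,k): print('x in housing',(np.array(q[0])-r[0])@x,(np.array(q[0])-r[0])@[-x[1],x[0]])
t=dict(np.load('top.npz')); h=t['image'].astype(int)
w=np.zeros((480,640),bool); w[225:300,280:385]=1; w&=h[...,2]>90; print(w.sum())
```

```text
rim z 56.023695578030214 ((534.9412231445312, 11.961031913757324), 36.64192199707031)
base 20.118006229037164 ((535.1347045898438, 12.009334564208984), (119.56130981445312, 89.30311584472656), 80.505615234375)
bar 10.045302327645857 ((471.5820007324219, 22.227867126464844), (199.7459716796875, 40.397430419921875), 80.50465393066406)
block ((471.4537658691406, 22.055110931396484), (23.535171508789062, 20.0312557220459), 80.51721954345703)
x in housing -64.36799509559249 -0.3546585524550312
x in housing -64.46612542162963 -0.5461247954512882
443
```

Emit:
{"op": "move_arm", "data": {"deltas": [[0.6,7.8,28,0,0,0,-0.182],[0.6,7.8,28,0,0,0,-0.182],[0.6,7.8,28,0,0,0,-0.182],[0.6,7.8,28,0,0,0,-0.182],[0.6,7.8,28,0,0,0,-0.182],[0.6,7.8,28,0,0,0,-0.182],[0.6,7.8,28,0,0,0,-0.182],[0.6,7.8,28,0,0,0,-0.182],[0.6,7.8,28,0,0,0,-0.182],[0.6,7.8,28,0,0,0,-0.182]]}}

```text
time: 10.3
ee_pos: [550.2, 302.1, 295.2]
orientation: [1.707, -2.635, 0.001]
wrist_force: [-0.2, -0.0, 0.8]
width: 51.0
```

Emit:
{"op": "move_arm", "data": {"deltas": [[0.6,0,0,-10,0,0,-0.18],[0.6,0,0,-10,0,0,-0.18],[0.6,0,0,0,0,0,0],[0.6,0,0,0,0,0,0],[0.6,0,0,0,0,0,0],[0.6,0,0,0,0,0,0],[0.6,0,0,0,0,0,0],[0.6,0,0,0,0,0,0],[0.6,0,0,0,0,0,0],[0.6,0,0,0,0,0,0]]}}

```text
time: 11.55
ee_pos: [550.1, 301.2, 276.4]
orientation: [1.217, -2.896, -0.0]
wrist_force: [-0.7, 0.7, 0.2]
width: 51.0
```

Run:
```python
from h import *
f=grab('wrist'); cv2.imwrite('pics/w4.png',f['image'][...,::-1])
o=robot.observe(); print(o['ee_pos'],o['orientation'],o['joint_pos'])
Z=cloud(f)[...,2]
```

```text
[550.07193759 301.25558679 276.43608412] [ 1.21733579e+00 -2.89603558e+00 -1.63741724e-04] [ 8.19691077e-01  1.33975725e-01 -4.90408840e-02 -1.41508011e-04
 -1.38783519e+00 -1.59461820e+00]
```

View pics/w4.png

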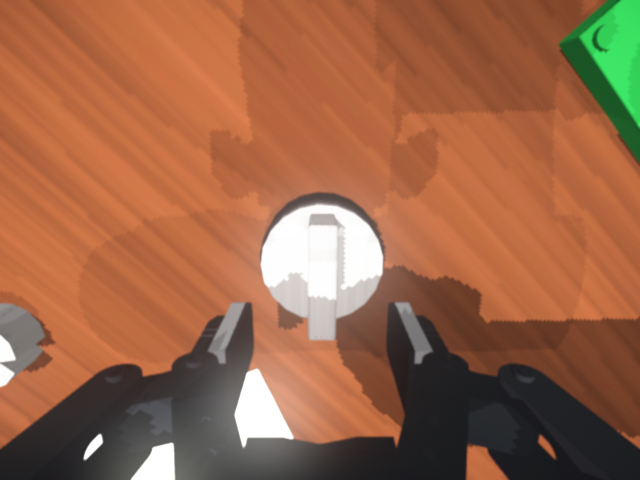

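The cap is at (322,255), with its bar vertical in the image between the fingers (u 308–337).

Run:
```python
from h import *
f=dict(np.load('wrist.npz')); Z=cloud(f)[...,2]
def M(x0,x1,y0,y1,lo,hi):
    m=np.zeros(Z.shape,bool); m[y0:y1,x0:x1]=1; m&=(Z>lo)&(Z<hi); return m
m=M(295,350,190,350,61,67); v,u=np.nonzero(m); print('bar',np.median(Z[m]),cv2.minAreaRect(world(f,u,v,64)[:,:2].astype(np.float32)))
m=M(255,390,195,330,31,37); v,u=np.nonzero(m); print('flange',np.median(Z[m]),cv2.minEnclosingCircle(world(f,u,v,34)[:,:2].astype(np.float32)))
```

```text
bar 64.02145307253457 ((548.91357421875, 303.0567626953125), (60.20763397216797, 13.612842559814453), 45.166690826416016)
flange 34.10050794880922 ((549.1199951171875, 303.08905029296875), 34.15254592895508)
```

Emit:
{"op": "move_arm", "data": {"deltas": [[0.6,-1,1.8,-25,0,0,0],[0.6,0,0,-25,0,0,0],[0.6,0,0,-15,0,0,0],[0.6,0,0,0,0,0,0],[0,0,0,0,0,0,0],[0,0,0,0,0,0,0],[0,0,0,0,0,0,0],[0,0,0,0,0,0,0],[0,0,0,0,0,0,0],[0,0,0,0,0,0,0]], "force": 80}}

```text
time: 12.85
ee_pos: [549.4, 303.3, 213.0]
orientation: [-1.217, 2.894, 0.001]
wrist_force: [-1.1, 0.7, 6.7]
width: 12.7
```

Emit:
{"op": "move_arm", "data": {"deltas": [[0,0,0,10,0,0,0],[0,0,0,30,0,0,0],[0,0,0,40,0,0,0],[0,0,0,20,0,0,0],[0,0,0,0,0,0,0],[0,0,0,0,0,0,0],[0,0,0,0,0,0,0],[0,0,0,0,0,0,0],[0,0,0,0,0,0,0],[0,0,0,0,0,0,0]]}}

```text
time: 14.1
ee_pos: [549.1, 303.1, 311.3]
orientation: [1.217, -2.896, -0.0]
wrist_force: [-0.9, -0.5, -2.5]
width: 12.2
```

Run:
```python
from h import *
f=grab('wrist'); cv2.imwrite('pics/w5.png',f['image'][...,::-1])
o=robot.observe(); print(o['ee_pos'],o['orientation'],o['wrist_force'],o['width'])
Z=cloud(f)[...,2]
for v in range(250,440,10): print(v, Z[v,[270,300,322,345,370]].round(0))
```

```text
[549.09657815 303.02535433 311.43494481] [ 1.21722552e+00 -2.89610289e+00 -9.28408386e-05] [-3.09281524e-05 -6.60974241e-01 -3.93011305e+00] 12.710150801652407
250 [133. 132. 143. 131. 132.]
260 [132. 153. 153. 133. 132.]
270 [132. 162. 162. 133. 133.]
280 [132. 163. 163. 133. 133.]
290 [132. 162. 163. 133. 132.]
300 [133. 162. 162. 144. 132.]
310 [132. 162. 162. 153. 133.]
320 [152. 162. 163. 161. 152.]
330 [159. 164. 161. 167. 158.]
340 [166. 166. 161. 173. 166.]
350 [183. 167. 163. 175. 183.]
360 [184. 169. 162. 175. 186.]
370 [189. 168. 162. 174. 190.]
380 [193. 170. 162. 174. 193.]
390 [206. 170. 162. 175. 205.]
400 [208. 161. 162. 176. 208.]
410 [212. 162. 162.   1. 211.]
420 [214. 162. 163.   0. 215.]
430 [217.   1.  -0.  -1. 217.]
```

View pics/w5.png

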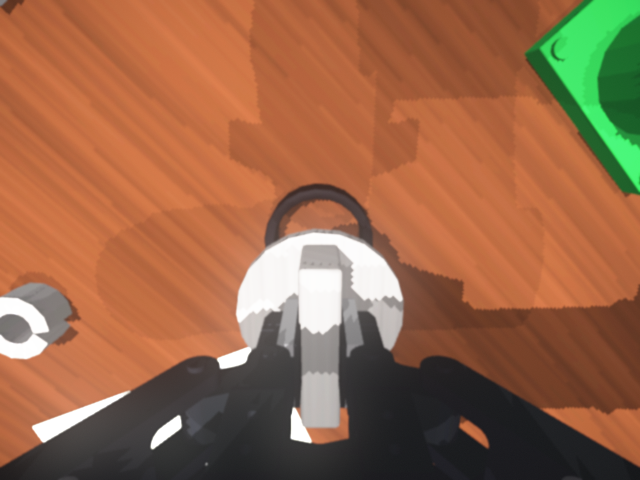

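The cap is held level: bar top at z≈162.5, flange top at 132.5, lifted clear of its stand at (318,215). I'll measure the cap's axis against the TCP and plan the carry.

Run:
```python
from h import *
f=dict(np.load('wrist.npz')); P=cloud(f); Z=P[...,2]
def M(x0,x1,y0,y1,lo,hi):
    m=np.zeros(Z.shape,bool); m[y0:y1,x0:x1]=1; m&=(Z>lo)&(Z<hi); return m
m=M(296,345,240,440,160,165)
n,l,s,c=cv2.connectedComponentsWithStats(m.astype(np.uint8)); m=l==1+s[1:,4].argmax()
v,u=np.nonzero(m); r=cv2.minAreaRect(world(f,u,v,162.5)[:,:2].astype(np.float32)); print('bar',r,u.min(),u.max(),v.min(),v.max())
m=M(225,415,225,330,130.5,135); v,u=np.nonzero(m); W=world(f,u,v,132.5)[:,:2]
# circle through front rim: outermost pts per column
pts=np.array([(x,v[u==x].min()) for x in range(245,398,3) if (u==x).any()],float)
B=world(f,pts[:,0],pts[:,1],132.5)[:,:2]
from scipy.optimize import least_squares
q=least_squares(lambda p:np.hypot(*(B-p).T)-34,[549,303],loss='soft_l1'); print('flange c',q.x,abs(q.fun).mean())
t=np.array([549.1,303.05]); ty=np.array([-.714,.70]); tx=np.array([-ty[1],ty[0]])
for p in (np.array(r[0]),q.x): print('rel',(p-t)@tx,(p-t)@ty)
```

```text
bar ((547.5472412109375, 302.91650390625), (59.84962844848633, 15.615401268005371), 45.55985641479492) 296 344 266 426
flange c [548.43759949 303.66841755] 0.1585666236599363
rel 1.182247363281274 1.015222509765633
rel 0.022130221751878103 0.9058462494570619
```

Emit:
{"op": "move_arm", "data": {"deltas": [[0,-1.3,-20,0,0,0,0.14],[0,-1.4,-35,0,0,0,0.14],[0,-1.3,-35,0,0,0,0.14],[0,-1.4,-35,0,0,0,0.14],[0,-1.3,-35,0,0,0,0.14],[0,-1.4,-35,0,0,0,0.14],[0,-1.3,-35,0,0,0,0.14],[0,-1.4,-32,0,0,0,0.14],[0,-1.3,-20,0,0,0,0.14],[0,-1.4,-10,0,0,0,0.05]]}}

```text
time: 15.4
ee_pos: [535.4, 9.9, 311.7]
orientation: [-2.731, 1.553, -0.001]
wrist_force: [1.2, 0.6, -1.9]
width: 12.7
```

Emit:
{"op": "move_arm", "data": {"deltas": [[0,0,0,-10,0,0,0],[0,0,0,-10,0,0,0],[0,0,0,-8,0,0,0],[0,0,0,0,0,0,0],[0,0,0,0,0,0,0],[0,0,0,0,0,0,0],[0,0,0,0,0,0,0],[0,0,0,0,0,0,0],[0,0,0,0,0,0,0],[0,0,0,0,0,0,0]]}}

```text
time: 16.65
ee_pos: [535.6, 11.0, 283.5]
orientation: [2.729, -1.555, 0.0]
wrist_force: [0.6, 0.9, -2.2]
width: 12.7
```

Run:
```python
from h import *
o=robot.observe(); print(o['ee_pos'],o['orientation'],o['wrist_force'],o['ft_torque'])
f=grab('wrist'); s=grab('scene')
im=np.hstack([cv2.resize(f['image'],(400,300)),cv2.resize(s['image'][150:390,160:480],(400,300))])
cv2.imwrite('pics/w6.png',im[...,::-1])
```

```text
[535.58391609  11.01032534 283.48559049] [ 2.72947601e+00 -1.55527771e+00  3.13543781e-05] [ 0.5996911   0.90307963 -2.22505346] [0.0038983  0.03086948 0.03263932]
```

View pics/w6.png

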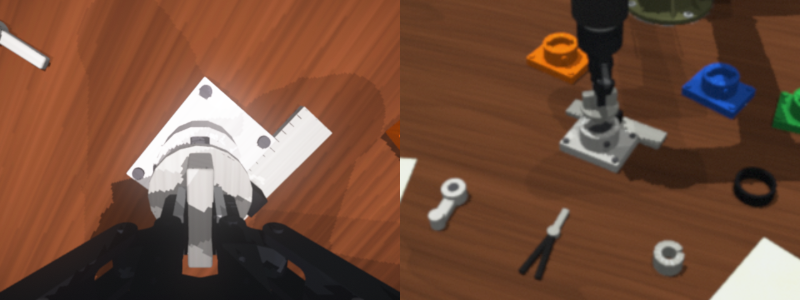

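Bar and the far slot line up in the wrist view: slot at u≈318, bar at u≈320 in full-size pixels. Descending in stages.

Emit:
{"op": "move_arm", "data": {"deltas": [[0,0,0,-8,0,0,0],[0,0,0,-7,0,0,0],[0,0,0,-4,0,0,0],[0,0,0,-2,0,0,0],[0,0,0,-1.5,0,0,0],[0,0,0,-1,0,0,0],[0,0,0,-1,0,0,0],[0,0,0,0,0,0,0],[0,0,0,0,0,0,0],[0,0,0,0,0,0,0]]}}

```text
time: 18.0
ee_pos: [535.6, 11.0, 259.0]
orientation: [2.73, -1.555, 0.0]
wrist_force: [0.2, -0.0, -3.0]
width: 12.2
```

Emit:
{"op": "move_arm", "data": {"deltas": [[0,0,0,-1.5,0,0,0],[0,0,0,-1.5,0,0,0],[0,0,0,-1.5,0,0,0],[0,0,0,-1.5,0,0,0],[0,0,0,-1.5,0,0,0],[0,0,0,-1.5,0,0,0],[0,0,0,0,0,0,0],[0,0,0,0,0,0,0],[0,0,0,0,0,0,0],[0,0,0,0,0,0,0]]}}

```text
time: 19.25
ee_pos: [535.6, 11.0, 250.0]
orientation: [2.73, -1.555, 0.0]
wrist_force: [-0.2, 0.0, -3.0]
width: 12.2
```

Emit:
{"op": "move_arm", "data": {"deltas": [[0,0,0,-1.5,0,0,0],[0,0,0,-1.5,0,0,0],[0,0,0,-1.5,0,0,0],[0,0,0,-1,0,0,0],[0,0,0,-0.5,0,0,0],[0,0,0,-0.5,0,0,0],[0,0,0,0,0,0,0],[0,0,0,0,0,0,0],[0,0,0,0,0,0,0],[0,0,0,0,0,0,0]]}}

```text
time: 20.5
ee_pos: [535.7, 11.0, 243.6]
orientation: [-2.73, 1.555, -0.001]
wrist_force: [-0.4, -0.2, 4.8]
width: 12.5
```

Emit:
{"op": "move_arm", "data": {"deltas": [[0,0,0,-0.5,0,0,0],[0,0,0,-0.3,0,0,0],[0,0,0,-0.2,0,0,0],[0,0,0,0,0,0,0],[0,0,0,0,0,0,0],[0,0,0,0,0,0,0],[0,0,0,0,0,0,0],[0,0,0,0,0,0,0],[0,0,0,0,0,0,0],[0,0,0,0,0,0,0]]}}

```text
time: 21.75
ee_pos: [535.7, 11.0, 243.0]
orientation: [-2.73, 1.555, -0.001]
wrist_force: [-2.5, 0.1, 6.1]
width: 12.3
```

Emit:
{"op": "move_arm", "data": {"deltas": [[0,0,0,-0.5,0,0,0],[0,0,0,-0.5,0,0,0],[0,0,0,0,0,0,0],[0,0,0,0,0,0,0],[0,0,0,0,0,0,0],[0,0,0,0,0,0,0],[0,0,0,0,0,0,0],[0,0,0,0,0,0,0],[0,0,0,0,0,0,0],[0,0,0,0,0,0,0]]}}

```text
time: 23.0
ee_pos: [535.6, 11.0, 243.0]
orientation: [-2.73, 1.555, -0.001]
wrist_force: [-3.8, 0.3, 11.9]
width: 12.5
```

The flange is seated: z stays at 243.0 while the force rises. Now the 40° clockwise turn.

Emit:
{"op": "move_arm", "data": {"deltas": [[0,0,0,0,0,0,-0.06],[0,0,0,0,0,0,-0.08],[0,0,0,0,0,0,-0.08],[0,0,0,0,0,0,-0.08],[0,0,0,0,0,0,-0.08],[0,0,0,0,0,0,-0.08],[0,0,0,0,0,0,-0.08],[0,0,0,0,0,0,-0.08],[0,0,0,0,0,0,-0.06],[0,0,0,0,0,0,-0.02]]}}

```text
time: 24.25
ee_pos: [536.0, 10.9, 243.0]
orientation: [-2.029, 2.397, -0.003]
wrist_force: [-2.2, -0.3, 9.4]
width: 12.7
```

Run:
```python
from h import *
o=robot.observe(); r=o['orientation']; print(o['ee_pos'],r,'tool y',np.degrees(2*np.arctan2(r[1],r[0]))-90,o['wrist_force'],o['ft_torque'],o['width'])
f=grab('wrist'); t=grab('top'); cv2.imwrite('pics/w7.png',f['image'][...,::-1])
Z=cloud(f)[...,2]
def M(x0,x1,y0,y1,lo,hi):
    m=np.zeros(Z.shape,bool); m[y0:y1,x0:x1]=1; m&=(Z>lo)&(Z<hi); return m
m=M(290,350,240,440,91,98); n,l,s,c=cv2.connectedComponentsWithStats(m.astype(np.uint8)); m=l==1+s[1:,4].argmax(); v,u=np.nonzero(m)
print('bar',np.median(Z[m]),cv2.minAreaRect(world(f,u,v,94)[:,:2].astype(np.float32)))
m=M(225,415,225,330,60,68); print('flange top',np.median(Z[m]),m.sum())
m=M(380,640,100,480,7,13); v,u=np.nonzero(m); P=world(f,u,v,10)[:,:2].astype(np.float32); print('straightedge part',cv2.minAreaRect(P))
```

```text
[535.99286949  10.87948138 242.98702111] [-2.02904453  2.39663435 -0.00285439] tool y 170.50400479260867 [-2.20585811 -0.31514231  9.43569321] [-0.16928619  0.65609296  0.13495132] 12.70514423004355
bar 94.10380744233555 ((535.5051879882812, 10.490316390991211), (60.698997497558594, 19.241533279418945), 80.5879898071289)
flange top 64.12770343699053 8392
straightedge part ((449.1493835449219, 64.8692855834961), (99.78986358642578, 262.495361328125), 18.461267471313477)
```

View pics/w7.png

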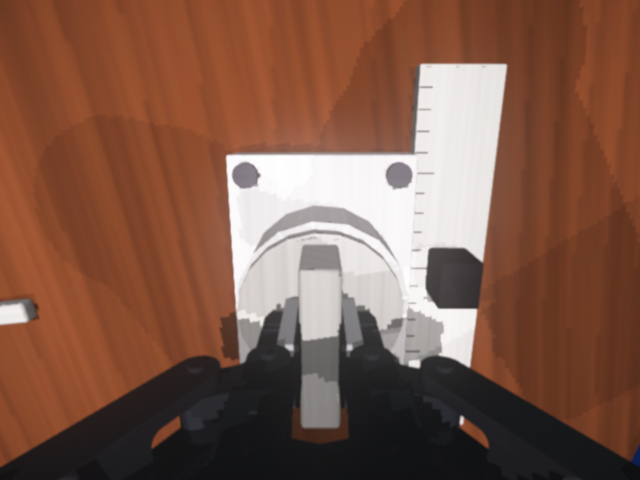

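Bar at 80.6° against the housing's 80.5°, flange top at z 64.1 (so its underside is at 56.1), and the straightedge still flush along u≈413. Handing in.

```bash
python3 -c "
from h import *
print(robot.finish_job()); o=robot.observe(); print(o['time'],o['ee_pos'],o['wrist_force'],o['width'])"
```

```text
the job is handed in; nothing more can be done
None
the job is handed in; nothing more can be done
```

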